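# Set the tube mixer four clicks up from its end stop and start it

## Task

The tube mixer's black selector lever has no marks, so set its speed by feel: turn it anticlockwise (seen from above) back to its end stop without forcing it, then clockwise exactly four clicks from the stop, and leave it resting there. Only then press the round start button fully down and let go. Leave the tubes on the rollers, the tube rack and the bottle where they are.

Things in the scene. Friction and masses are not known exactly. Their poses are not given: they have to be found in the camera images.
- mixer: White roller mixer for blood tubes, fixed on the bench; housing 290 x 350 mm, top face 65 mm above the bench. Origin on the bench under the middle of its grey control panel; x points from the panel to the rollers, y along the rollers. The flat panel carries the selector near one end and the start button near the other, either way round, about 170 mm apart. Rollers and tubes (from 55 mm beyond the origin along x) rise to 106 mm above the bench.
- selector_axis (a point): Point on the selector's vertical turning axis, at half the height of its lever bar, 86 mm above the bench and 21 mm above the panel. The selector is a plain black lever bar on a round black hub (40 mm across, its top 97 mm above the bench), over a 60 mm metal disc 5 mm thick. The orientation of this point is that of the mounting, not of the lever.
- selector_lever (a point): Point on the lever bar's centre line, 50 mm from the turning axis, at half its height (86 mm above the bench). The bar is level, 14 mm wide, 22 mm high (from 10 to 32 mm above the panel) and reaches out to 68 mm from the axis; it is free to be pushed on either side. x points outward along the bar, z up.
- selector (a joint): Turn of the selector in rad, 0 at the anticlockwise end stop, growing clockwise seen from above; the other stop is at 3.33. It has 8 resting places, the first at the end stop, unevenly spaced about 0.4 to 0.55 apart; between them a spring resists with up to about 0.35 N m (7 N at 50 mm from the axis), and past each crest the lever springs ahead by itself, about 0.25, into the next place: one click. It stays in the place it falls into. The end stops are rigid.
- start_top (a point): Middle of the top of the round start button, 32 mm across, in a 48 mm collar on the panel; the point is 87 mm above the bench and stands 10 mm above the collar. The button moves straight down.
- start (a joint): How far the start button is pressed, in m: 0 is up, 0.006 fully down; a spring takes 5 N to push it fully down and lifts it again.
- tube_a: Capped tube 100 mm long, 16 mm across, lying loose in the groove between the first two rollers; origin on its axis, y along it. To be left alone.
- tube_b: A like tube in the groove between the second and third rollers. To be left alone.
- rack_center (a point): Centre of a loose white tube rack, 210 x 75 mm, 106 mm high with its tubes, standing on the bench beside one end of the mixer; the point is 50 mm above the bench. To be left alone.
- reagent_center (a point): Centre of a loose white bottle, 60 mm across, 130 mm high, standing beside the other end of the mixer; the point is 65 mm above the bench. To be left alone.

How it is judged:
By the outcome, as a careful person would: the job done as asked, in the order asked, and still so for the second after the job is handed in, with the robot touching nothing.
It also fails if it takes over 72 s, if anything falls off the work surface, if the arm or the gripper's body presses on something with over 40 N, if the wrist force passes 120 N, or if a joint passes its speed limit or range.

## Robot

A 7-joint arm with a two-finger parallel gripper is mounted at the origin on the work surface. World frame = base frame: x ahead of the robot, y to its left, z up, the work surface at z = 0. Lengths are in m, angles in rad, forces in N, time in s.
With the tool pointing down it reaches from about 0.4 to 0.85 m from the base axis. Payload 4.5 kg.
Tool frame: the origin (TCP) lies on the centre line of the jaws, within the pads' length; the fingertips stand 25 mm ahead of it and the grasp point (between the pads) lies 6 mm ahead of it; z points along the fingers, y is the line along which they close (so a half turn about z gives the same grasp; the last joint's range is limited). The gripper opens to 88 mm and grips with 3 to 60 N. Pads are 18 mm wide; open, the fingers measure 123 mm over their backs; the gripper's body (75 mm by 187 mm) begins 45 mm behind the grasp point.
Start: joints at [1.164, 0.689, -0.195, 1.565, 0.157, 0.902, -0.215], TCP at [0.267, -0.565, 0.264] pointing down, gripper open.
Joint ranges: [-3.01, 3.01], [-0.46, 2.08], [-1.47, 1.51], [0.13, 2.56], [-1, 4.14], [0.04, 2.09], [-2.66, 2.66]. Speed limits (rad/s): [2.57, 2.57, 3.14, 3.14, 3.14, 3.14, 3.14].

## Interface

Orientations are given as a rotation vector (axis times angle).
In Python, from cell import arm gives the robot as it stands.
- The arm moves only by the tool apply_moves, never from a script. Its argument "commands" is a list of rows, each a list of 5 numbers: the closure, from 0 (fully open) to 1 (shut), then the shift along the tool's x, y, z scaled (see below), then the turn about the tool's z scaled (see below). In form: [[fingers, dx, dy, dz, roll], ...]. A call has exactly 5 rows; each row shifts and turns the commanded pose from where the row before left it, along the tool's axes as they then stand; what a row does not reach is not made up. The controller multiplies each number of a shift by 0.03 m and each number of a turn by 8 degrees. A row lasts 1/10 s, in which the tool goes at most 50 mm and 8.59 degrees, less where a joint would pass 70% of its speed; a pose out of reach is approached as far as the arm can. A call with a number of a shift or a turn outside -1 to 1 is refused whole. A call with a gripper value outside its range is refused whole. The fingers move at their own pace and stop on an object; the grip force is fixed at half the most. Time passes only in rows, so rows that do not move let the fingers close, or fill a call up. It gives the time, the measured TCP pose, the force, the opening and the grip force at its end, in the units of the state.
- arm.get_obs(): the state, without advancing time (a new reading comes with each control period).
- arm.grab_frame(name): name is "scene" or "top"; returns a dict with "frame" (384x512x3 uint8, blue, green, red), "fx", "fy", "cx", "cy" (pixels), "extrinsics" (4x4, takes a point from camera to world coordinates). Camera axes: x right, y down, z forward; pixel columns grow to the right and rows downward; lengths in m; the calibration is good to about 2 mm. A picture is of the moment at which its call begins. There is no depth.
- arm.job_done(): hands the job in; it is judged then, once.
The state is a dict: "clock": time; "qpos": joint angles; "dq": joint speeds; "joint_efforts": joint torques, N m; "position": TCP position; "tcp_rot": TCP orientation; "contact_force": force on the tool from outside, world axes, zero at the start; "torque": the same for the moment, N m; "grip_width": finger opening in m; "grip_force": force on a finger pad.
Only numpy, scipy, OpenCV 4.12 (cv2) and the standard library are available. Lean on these libraries where they do the work, as an engineer would, in place of code of your own. Each camera call takes 0.05 s, during which the arm holds its last target. There are 200 camera calls.

## Working session

There is one attempt and no reset: what is moved stays moved. The work goes in short steps, Python scripts to look and compute and a tool call to move; the robot and the scene stay as the last step left them, time stands still between calls to the robot, and variables do not carry over. Pictures are saved under pics/ and viewed, at most 10 in all, crops included, and the job is handed in when it is done.

Besides the shell and the picture viewer there is one more tool, called after "Emit:" as name(argument=value, ...) on one line, values as JSON. apply_moves: Moves the arm, as the interface text tells. Its arguments: {"type":"object","properties":{"commands":{"type":"array"}},"required":["commands"]}

```bash
mkdir -p pics; python3 - <<'E'
from cell import arm
import cv2,numpy as np
for n in("top","scene"):
    f=arm.grab_frame(n); cv2.imwrite(f"pics/{n}0.png",cv2.resize(f["frame"],(800,600),interpolation=cv2.INTER_CUBIC)); print(n,f["fx"],f["fy"],f["cx"],f["cy"],np.round(f["extrinsics"],4).tolist())
o=arm.get_obs();print(o)
E
```

```text
top 416.0752454787021 416.0752454787021 255.85410785577966 198.4540175900797 [[-0.014, -0.9956, 0.0923, 0.5103], [-0.9994, 0.017, 0.0315, 0.0164], [-0.0329, -0.0918, -0.9952, 1.086], [0.0, 0.0, 0.0, 1.0]]
scene 411.92943924647864 411.92943924647864 260.61307810182115 189.11152305190797 [[0.4643, 0.6289, -0.6236, 1.2842], [0.8854, -0.3133, 0.3433, -0.3363], [0.0205, -0.7115, -0.7023, 0.8844], [0.0, 0.0, 0.0, 1.0]]
{'clock': 0.1, 'qpos': array([ 1.16381946,  0.68990106, -0.1945052 ,  1.56624154,  0.15732434,
        0.90249721, -0.21508446]), 'dq': array([ 1.99565702e-03, -1.42068067e-03, -7.82147460e-04, -3.44626665e-03,
       -1.23774810e-03, -2.74306707e-03, -8.65177463e-05]), 'joint_efforts': array([-3.26470567e-03, -5.28496313e+01, -1.27151784e+00, -1.53836024e+01,
       -5.25934284e-02,  1.99986425e-03,  2.41084302e-05]), 'position': array([ 0.26637731, -0.56480916,  0.26298883]), 'tcp_rot': array([-3.06403510e+00, -6.86581454e-01,  7.93620737e-04]), 'contact_force': array([-0.82536862, -0.14036168,  0.22387115]), 'torque': array([ 0.03351523, -0.0088848 , -0.01200121]), 'grip_force': 0.0, 'grip_width': 0.08816130157704113}
```

View pics/top0.png

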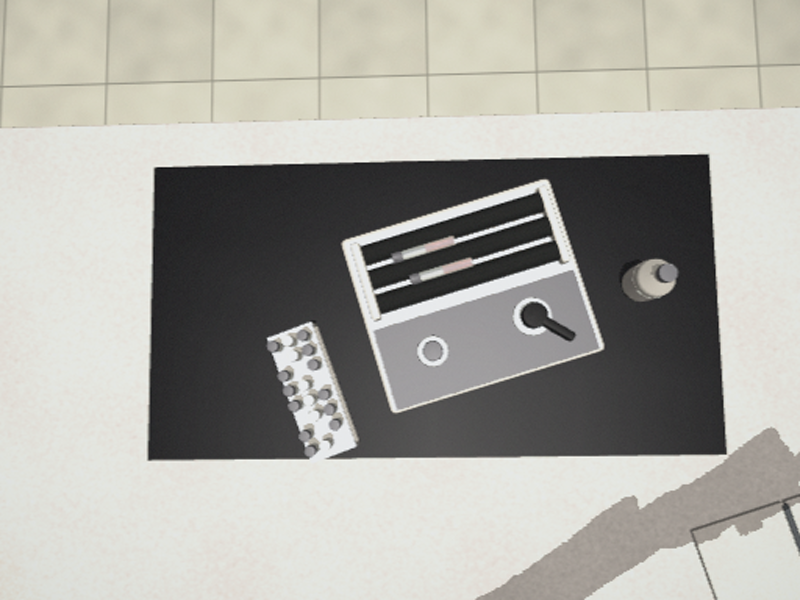

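View pics/scene0.png

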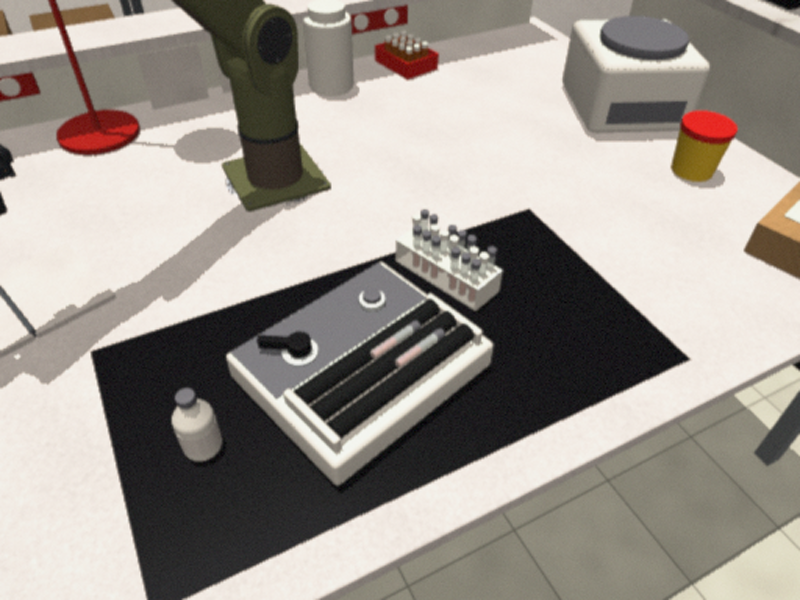

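The top view shows the selector hub near (534,317) with its lever tip near (574,337), and the button near (432,350). The rack is at lower left and the bottle at right. I'll enlarge the panel next.

```bash
cat > h.py <<'E'
from cell import arm
import cv2,numpy as np
def pix2w(f,u,v,z):
    E=f["extrinsics"]; d=E[:3,:3]@np.array([(u-f["cx"])/f["fx"],(v-f["cy"])/f["fy"],1]); o=E[:3,3]
    return o+d*(z-o[2])/d[2]
def w2pix(f,p):
    E=f["extrinsics"]; c=E[:3,:3].T@(np.array(p)-E[:3,3]); return np.array([f["cx"]+f["fx"]*c[0]/c[2],f["cy"]+f["fy"]*c[1]/c[2]])
def crop(f,u0,v0,w,h,s,name):
    cv2.imwrite(name,cv2.resize(f["frame"][v0:v0+h,u0:u0+w],None,fx=s,fy=s,interpolation=cv2.INTER_CUBIC))
E
python3 - <<'E'
from h import *
f=arm.grab_frame("top"); crop(f,240,150,160,120,5,"pics/c1.png")
for n,u,v,z in(("hub",534,315,.097),("tip",573,338,.097),("btn",432,350,.087),("panel corner",604,349,.065),("pc2",395,411,.065),("bottle cap",666,272,.13),("rack tl",268,340,.1),("rackbr",357,445,.03)):
    print(n,pix2w(f,u*.64,v*.64,z).round(4))
E
```

```text
hub [ 0.5911 -0.1559  0.097 ]
tip [ 0.5553 -0.2133  0.097 ]
btn [ 0.5407 -0.0006  0.087 ]
panel corner [ 0.5389 -0.2678  0.065 ]
pc2 [0.4475 0.0583 0.065 ]
bottle cap [ 0.6484 -0.3445  0.13  ]
rack tl [0.5593 0.2496 0.1   ]
rackbr [0.392  0.1215 0.03  ]
```

View pics/c1.png

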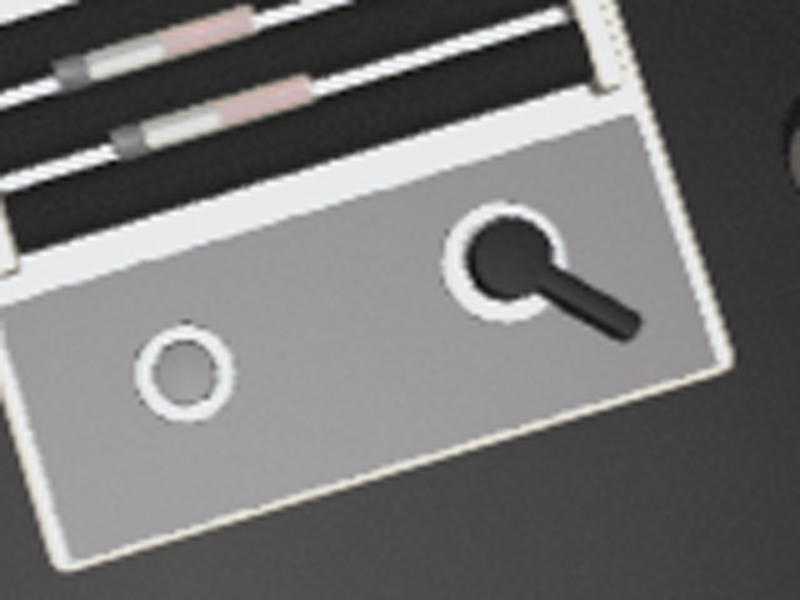

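The crop shows the hub top at about (511,257), the lever end at about (630,328) and the button at about (184,372). The lever points toward the near right corner.

```bash
cat >> h.py <<'E'
def tf(o):
    from scipy.spatial.transform import Rotation as R
    return R.from_rotvec(o["tcp_rot"]).as_matrix()
E
python3 - <<'E'
from h import *
f=arm.grab_frame("top");s=arm.grab_frame("scene"); o=arm.get_obs()
hub=pix2w(f,342.2,201.4,.097); disc=pix2w(f,240+504/5,150+261/5,.070); tip=pix2w(f,240+631/5,150+328/5,.092);b=pix2w(f,240+184/5,150+372/5,.085)
print(hub,disc,tip,b)
print("scene px x1.5625", w2pix(s,hub)*1.5625,w2pix(s,tip)*1.5625,w2pix(s,b)*1.5625)
d=tip-hub; a=np.arctan2(d[1],d[0]); print(np.degrees(a),np.hypot(d[0],d[1]))
u=np.array([np.cos(a),np.sin(a),0]);t=np.array([-np.sin(a),np.cos(a),0])
R=tf(o); print(R.round(3)); tgt=hub+.052*u-.040*t; tgt[2]=.264
print(tgt, (R.T@(tgt-o["position"])/.03).round(2), "yaw y",np.degrees(np.arctan2(R[1,1],R[0,1])),"want",np.degrees(a)+90)
crop(s,130,160,160,120,5,"pics/c2.png")
E
```

```text
[ 0.59155037 -0.15700039  0.097     ] [ 0.59187028 -0.15828208  0.07      ] [ 0.5572411 -0.2132911  0.092    ] [ 0.53979831 -0.00136067  0.085     ]
scene px x1.5625 [297.11968623 337.59830847] [257.4057196  337.13837393] [370.26782188 293.06322807]
-121.36236431644878 0.06592245023214556
[[ 0.904  0.427 -0.   ]
 [ 0.427 -0.904  0.001]
 [-0.    -0.001 -1.   ]]
[ 0.53033131 -0.18058486  0.264     ] [13.42 -7.84 -0.02] yaw y -64.73885520497684 want -31.362364316448776
```

View pics/c2.png

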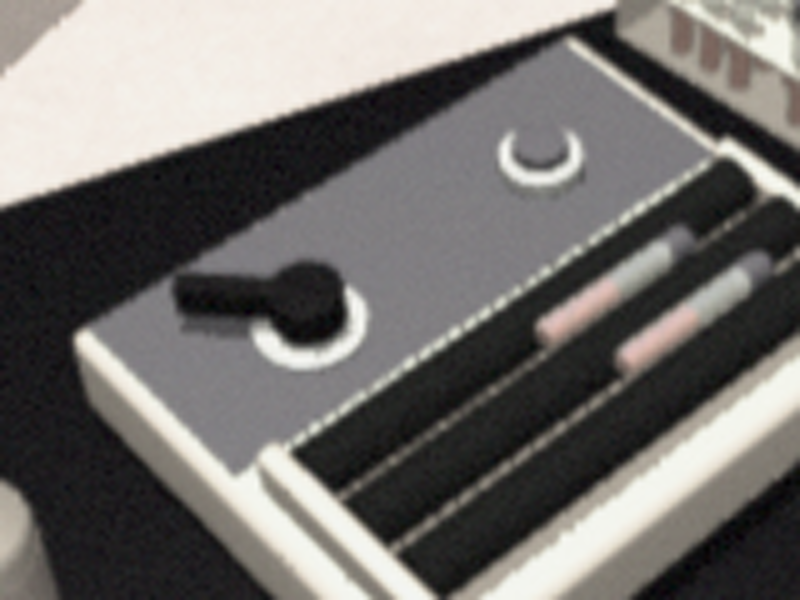

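The scene crop agrees with the top view to within about 2 px: hub top at (311,282), button at (541,145). I'll move above the clockwise side of the lever with the fingers shut.

Emit:
apply_moves(commands=[[1,0.5,-0.3,0,0],[1,0.9,-0.52,0,0],[1,0.9,-0.52,0,0],[1,0.9,-0.52,0,0],[1,0.9,-0.52,0,0]])

```text
clock: 0.75
position: [0.3488, -0.4456, 0.2638]
tcp_rot: [-3.065, -0.688, -0.001]
contact_force: [0.6, -0.5, -0.0]
grip_width: 0.0502
grip_force: 0.0
```

Emit:
apply_moves(commands=[[1,0.9,-0.52,0,0],[1,0.9,-0.52,0,0],[1,0.9,-0.52,0,0],[1,0.9,-0.52,0,0],[1,0.9,-0.52,0,0]])

```text
clock: 1.25
position: [0.4372, -0.3173, 0.2639]
tcp_rot: [-3.065, -0.689, -0.001]
contact_force: [0.6, -1.3, -0.1]
grip_width: 0.0103
grip_force: 0.0
```

Emit:
apply_moves(commands=[[1,0.9,-0.52,0,0],[1,0.9,-0.52,0,0],[1,0.9,-0.52,0,0],[1,0.9,-0.52,0,0],[1,0.5,-0.3,0,0]])

```text
clock: 1.75
position: [0.5187, -0.1983, 0.2639]
tcp_rot: [-3.062, -0.694, -0.003]
contact_force: [0.8, -0.7, -0.6]
grip_width: 0.0006
grip_force: 0.0
```

Emit:
apply_moves(commands=[[1,0,0,0,-0.83],[1,0,0,0,-0.83],[1,0,0,0,-0.83],[1,0,0,0,-0.83],[1,0,0,0,-0.83]])

```text
clock: 2.25
position: [0.5169, -0.2013, 0.2638]
tcp_rot: [-2.736, -1.542, -0.0]
contact_force: [0.5, -0.4, 0.7]
grip_width: 0.0005
grip_force: 0.0
```

```bash
cat >> h.py <<'E'
AX=np.array([.5925,-.1555])
def st(tgt=None):
    o=arm.get_obs();R=tf(o);p=o["position"]; d=p[:2]-AX
    print("t",round(o["clock"],2),"p",p.round(4),"yawy",np.degrees(np.arctan2(R[1,1],R[0,1])).round(1),"az",np.degrees(np.arctan2(d[1],d[0])).round(1),"r",np.hypot(*d).round(4),"F",o["contact_force"].round(1),"q7",o["qpos"].round(2))
    if tgt is not None: print("shift units",(R.T@(np.array(tgt)-p)/.03).round(2))
    return o
E
python3 - <<'E'
from h import *
a=np.radians(-121.4);u=np.array([np.cos(a),np.sin(a)]);t=np.array([-u[1],u[0]])
x=AX+.052*u-.038*t
st([*x,.102])
E
```

```text
t 2.25 p [ 0.5169 -0.2013  0.2638] yawy -31.2 az -148.8 r 0.0884 F [ 0.5 -0.4  0.7] q7 [ 0.49  0.61 -0.32  1.78  0.26  0.8  -0.51]
shift units [0.88 0.1  5.39]
```

Emit:
apply_moves(commands=[[1,0.44,0.05,0,0],[1,0.44,0.05,0.4,0],[1,0,0,0.9,0],[1,0,0,0.9,0],[1,0,0,0.9,0]])

```text
clock: 2.75
position: [0.5342, -0.1797, 0.1692]
tcp_rot: [-2.741, -1.534, -0.001]
contact_force: [0.1, -0.6, 0.0]
grip_width: 0.0008
grip_force: 0.0
```

Emit:
apply_moves(commands=[[1,0,0,0.9,0],[1,0,0,0.8,0],[1,0,0,0.5,0],[1,0,0,0,0],[1,0,0,0,0]])

```text
clock: 3.25
position: [0.5339, -0.1806, 0.1045]
tcp_rot: [-2.741, -1.534, -0.0]
contact_force: [0.4, -0.1, -0.0]
grip_width: 0.0002
grip_force: 0.0
```

```bash
python3 - <<'E'
from h import *
st()
f=arm.grab_frame("top");s=arm.grab_frame("scene")
crop(s,150,150,100,75,8,"pics/c3.png")
E
```

```text
t 3.25 p [ 0.5339 -0.1806  0.1045] yawy -31.5 az -156.8 r 0.0637 F [ 0.4 -0.1 -0. ] q7 [ 0.37  0.85 -0.21  1.87  0.36  0.46 -0.65]
```

View pics/c3.png

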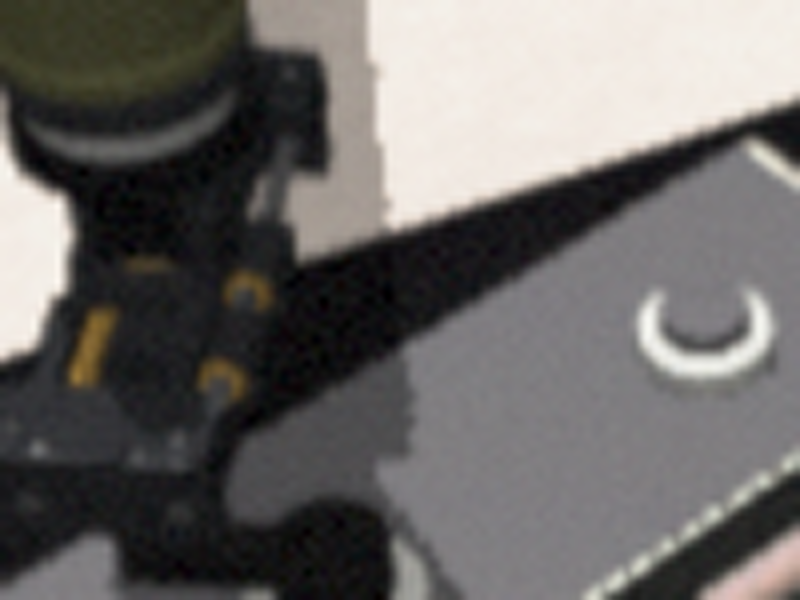

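Emit:
apply_moves(commands=[[1,0,0.1,0.1,0],[1,0,0.1,0,0],[1,0,0.08,0,0],[1,0,0,0,0],[1,0,0,0,0]])

```text
clock: 3.85
position: [0.5407, -0.1866, 0.1018]
tcp_rot: [2.742, 1.533, 0.0]
contact_force: [0.6, 0.5, -0.0]
grip_width: 0.0004
grip_force: 0.0
```

Emit:
apply_moves(commands=[[1,-0.028,0.06,0,-0.25],[1,-0.028,0.06,0,-0.25],[1,-0.028,0.06,0,-0.25],[1,-0.028,0.06,0,-0.25],[1,0,0,0,0]])

```text
clock: 4.35
position: [0.5454, -0.1931, 0.1017]
tcp_rot: [-2.627, -1.723, -0.0]
contact_force: [-0.3, -0.5, 0.5]
grip_width: 0.0003
grip_force: 0.1
```

```bash
python3 - <<'E'
from h import *
st()
E
```

```text
t 4.35 p [ 0.5454 -0.1931  0.1017] yawy -23.5 az -141.4 r 0.0603 F [-0.3 -0.5  0.5] q7 [ 0.41  0.87 -0.26  1.82  0.42  0.5  -0.54]
```

Emit:
apply_moves(commands=[[1,0,0.05,0,0],[1,0,0.05,0,0],[1,0,0,0,0],[1,0,0,0,0],[1,0,0,0,0]])

```text
clock: 4.85
position: [0.5469, -0.1941, 0.1015]
tcp_rot: [-2.627, -1.721, 0.003]
contact_force: [-3.8, 0.4, 2.1]
grip_width: 0.0008
grip_force: 2.5
```

Emit:
apply_moves(commands=[[1,-0.028,0.06,0,-0.25],[1,-0.028,0.06,0,-0.25],[1,-0.028,0.06,0,-0.25],[1,0,0,0,0],[1,0,0,0,0]])

```text
clock: 5.35
position: [0.5515, -0.199, 0.1016]
tcp_rot: [-2.535, -1.855, 0.002]
contact_force: [-4.8, -0.8, 0.3]
grip_width: 0.0007
grip_force: 2.2
```

Emit:
apply_moves(commands=[[1,-0.028,0.06,0,-0.25],[1,-0.028,0.06,0,-0.25],[1,0,0,0,0],[1,0,0,0,0],[1,0,0,0,0]])

```text
clock: 5.85
position: [0.5564, -0.2006, 0.102]
tcp_rot: [2.467, 1.943, 0.003]
contact_force: [-0.6, 0.1, -0.9]
grip_width: 0.0006
grip_force: 0.3
```

Emit:
apply_moves(commands=[[1,-0.028,0.06,0,-0.25],[1,-0.028,0.06,0,-0.25],[1,0,0,0,0],[1,0,0,0,0],[1,0,0,0,0]])

```text
clock: 6.35
position: [0.5586, -0.2033, 0.1018]
tcp_rot: [2.398, 2.029, 0.001]
contact_force: [-0.1, -0.3, 0.4]
grip_width: 0.0003
grip_force: 0.0
```

```bash
python3 - <<'E'
from h import *
st()
E
```

```text
t 6.35 p [ 0.5586 -0.2033  0.1018] yawy -9.5 az -125.4 r 0.0587 F [-0.1 -0.3  0.4] q7 [ 0.46  0.89 -0.33  1.77  0.49  0.56 -0.35]
```

Emit:
apply_moves(commands=[[1,-0.028,0.06,0,-0.25],[1,-0.028,0.06,0,-0.25],[1,-0.028,0.06,0,-0.25],[1,0,0,0,0],[1,0,0,0,0]])

```text
clock: 6.85
position: [0.5633, -0.2067, 0.1017]
tcp_rot: [-2.289, -2.151, -0.0]
contact_force: [0.2, -0.0, 0.5]
grip_width: 0.0004
grip_force: 0.0
```

Emit:
apply_moves(commands=[[1,-0.028,0.06,0,-0.25],[1,-0.028,0.06,0,-0.25],[1,0,0,0,0],[1,0,0,0,0],[1,0,0,0,0]])

```text
clock: 7.35
position: [0.5668, -0.2084, 0.1017]
tcp_rot: [-2.213, -2.23, 0.0]
contact_force: [-0.6, -0.3, 0.2]
grip_width: 0.0003
grip_force: 0.0
```

```bash
python3 - <<'E'
from h import *
st()
E
```

```text
t 7.35 p [ 0.5668 -0.2084  0.1017] yawy 0.5 az -115.9 r 0.0589 F [-0.6 -0.3  0.2] q7 [ 0.49  0.91 -0.38  1.74  0.55  0.6  -0.21]
```

Emit:
apply_moves(commands=[[1,-0.028,0.06,0,-0.25],[1,-0.028,0.06,0,-0.25],[1,0,0,0,0],[1,0,0,0,0],[1,0,0,0,0]])

```text
clock: 7.85
position: [0.5702, -0.21, 0.1017]
tcp_rot: [-2.133, -2.306, 0.0]
contact_force: [-0.5, 0.7, 0.1]
grip_width: 0.0005
grip_force: 0.5
```

Emit:
apply_moves(commands=[[1,-0.028,0.06,0,-0.25],[1,0,0,0,0],[1,0,0,0,0],[1,0,0,0,0],[1,0,0,0,0]])

```text
clock: 8.35
position: [0.5714, -0.2108, 0.1015]
tcp_rot: [-2.092, -2.342, 0.002]
contact_force: [-5.6, -0.6, 0.8]
grip_width: 0.0003
grip_force: 2.5
```

Emit:
apply_moves(commands=[[1,-0.014,0.03,0,-0.125],[1,0,0,0,0],[1,0,0,0,0],[1,0,0,0,0],[1,0,0,0,0]])

```text
clock: 8.85
position: [0.5724, -0.2112, 0.1014]
tcp_rot: [-2.072, -2.36, 0.002]
contact_force: [-4.6, 1.3, 1.7]
grip_width: 0.0004
grip_force: 2.6
```

```bash
python3 - <<'E'
from h import *
st()
E
```

```text
t 8.85 p [ 0.5724 -0.2112  0.1014] yawy 7.4 az -109.9 r 0.0592 F [-4.6  1.3  1.7] q7 [ 0.51  0.92 -0.42  1.72  0.58  0.63 -0.11]
```

Still moving at the full step, so this is a detent.

Emit:
apply_moves(commands=[[1,-0.028,0.06,0,-0.25],[1,0,0,0,0],[1,0,0,0,0],[1,0,0,0,0],[1,0,0,0,0]])

```text
clock: 9.35
position: [0.5743, -0.2119, 0.1014]
tcp_rot: [-2.03, -2.396, 0.002]
contact_force: [-4.3, -0.1, 0.2]
grip_width: 0.0004
grip_force: 2.5
```

Emit:
apply_moves(commands=[[1,-0.028,0.06,0,-0.25],[1,0,0,0,0],[1,0,0,0,0],[1,0,0,0,0],[1,0,0,0,0]])

```text
clock: 9.85
position: [0.5765, -0.2126, 0.1015]
tcp_rot: [-1.99, -2.431, 0.002]
contact_force: [-5.5, -0.5, 0.5]
grip_width: 0.0
grip_force: 2.5
```

```bash
python3 - <<'E'
from h import *
st()
E
```

```text
t 9.85 p [ 0.5765 -0.2126  0.1015] yawy 11.4 az -105.6 r 0.0593 F [-5.5 -0.5  0.5] q7 [ 0.52  0.92 -0.44  1.71  0.6   0.65 -0.05]
```

Emit:
apply_moves(commands=[[1,-0.028,0.06,0,-0.25],[1,0,0,0,0],[1,0,0,0,0],[1,0,0,0,0],[1,0,0,0,0]])

```text
clock: 10.35
position: [0.579, -0.2131, 0.1017]
tcp_rot: [1.946, 2.465, -0.001]
contact_force: [-4.1, -1.1, -1.1]
grip_width: 0.0005
grip_force: 1.8
```

Emit:
apply_moves(commands=[[1,-0.028,0.06,0,-0.25],[1,0,0,0,0],[1,0,0,0,0],[1,0,0,0,0],[1,0,0,0,0]])

```text
clock: 10.85
position: [0.5815, -0.2131, 0.102]
tcp_rot: [1.902, 2.499, 0.001]
contact_force: [-1.2, -2.1, -1.2]
grip_width: 0.0005
grip_force: 1.0
```

```bash
python3 - <<'E'
from h import *
st()
E
```

```text
t 10.85 p [ 0.5815 -0.2131  0.102 ] yawy 15.4 az -100.8 r 0.0587 F [-1.2 -2.1 -1.2] q7 [ 0.53  0.93 -0.46  1.69  0.61  0.67  0.  ]
```

Emit:
apply_moves(commands=[[1,-0.028,0.06,0,-0.25],[1,0,0,0,0],[1,0,0,0,0],[1,0,0,0,0],[1,0,0,0,0]])

```text
clock: 11.35
position: [0.5835, -0.2129, 0.102]
tcp_rot: [1.858, 2.533, 0.002]
contact_force: [-0.4, -0.8, 0.1]
grip_width: 0.0004
grip_force: 0.3
```

Emit:
apply_moves(commands=[[1,-0.028,0.06,0,-0.25],[1,-0.028,0.06,0,-0.25],[1,0,0,0,0],[1,0,0,0,0],[1,0,0,0,0]])

```text
clock: 11.85
position: [0.587, -0.2136, 0.1017]
tcp_rot: [1.769, 2.596, 0.001]
contact_force: [0.6, 0.3, 0.5]
grip_width: 0.0004
grip_force: 0.0
```

```bash
python3 - <<'E'
from h import *
st()
f=arm.grab_frame("top"); crop(f,280,130,120,90,6,"pics/c4.png")
E
```

```text
t 11.85 p [ 0.587  -0.2136  0.1017] yawy 21.5 az -95.4 r 0.0584 F [0.6 0.3 0.5] q7 [ 0.54  0.94 -0.49  1.67  0.64  0.69  0.09]
```

View pics/c4.png

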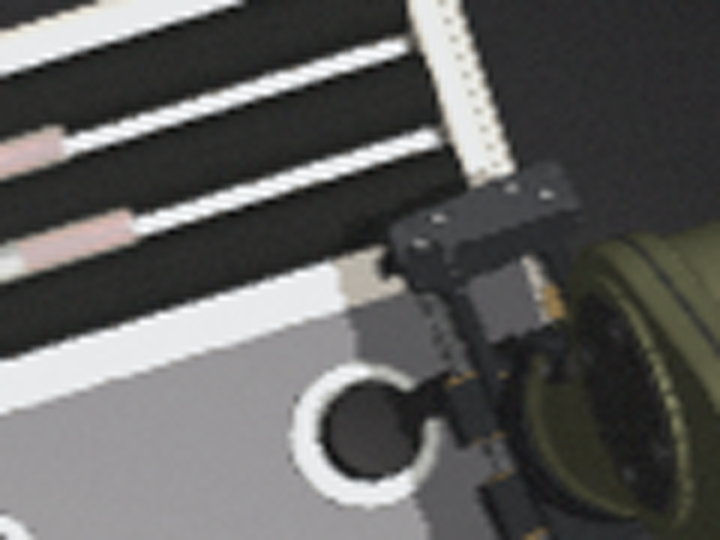

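The hub is at (372,428) and the visible lever root runs to about (440,395), so the lever is now near -64° in world. I'll feel gently for the stop.

Emit:
apply_moves(commands=[[1,-0.028,0.06,0,-0.25],[1,-0.028,0.06,0,-0.25],[1,0,0,0,0],[1,0,0,0,0],[1,0,0,0,0]])

```text
clock: 12.4
position: [0.5907, -0.2141, 0.1017]
tcp_rot: [-1.678, -2.656, 0.0]
contact_force: [0.1, -0.3, 0.9]
grip_width: 0.0006
grip_force: 0.0
```

Emit:
apply_moves(commands=[[1,-0.028,0.06,0,-0.25],[1,0,0,0,0],[1,0,0,0,0],[1,0,0,0,0],[1,0,0,0,0]])

```text
clock: 12.9
position: [0.5928, -0.2141, 0.1017]
tcp_rot: [1.631, 2.685, -0.0]
contact_force: [-0.1, -0.4, 0.9]
grip_width: 0.0006
grip_force: 0.0
```

Emit:
apply_moves(commands=[[1,-0.014,0.03,0,-0.125],[1,0,0,0,0],[1,0,0,0,0],[1,0,0,0,0],[1,0,0,0,0]])

```text
clock: 13.4
position: [0.5938, -0.214, 0.1017]
tcp_rot: [1.607, 2.699, -0.0]
contact_force: [0.6, 0.1, 0.5]
grip_width: 0.0003
grip_force: 0.0
```

```bash
python3 - <<'E'
from h import *
st()
E
```

```text
t 13.4 p [ 0.5938 -0.214   0.1017] yawy 28.5 az -88.7 r 0.0585 F [0.6 0.1 0.5] q7 [ 0.55  0.96 -0.52  1.65  0.67  0.72  0.19]
```

Emit:
apply_moves(commands=[[1,-0.028,0.06,0,-0.25],[1,0,0,0,0],[1,0,0,0,0],[1,0,0,0,0],[1,0,0,0,0]])

```text
clock: 13.9
position: [0.5957, -0.2139, 0.1017]
tcp_rot: [1.56, 2.727, -0.0]
contact_force: [1.0, -0.8, 0.2]
grip_width: 0.0003
grip_force: 0.0
```

Emit:
apply_moves(commands=[[1,-0.014,0.03,0,-0.125],[1,0,0,0,0],[1,0,0,0,0],[1,0,0,0,0],[1,0,0,0,0]])

```text
clock: 14.4
position: [0.5968, -0.2138, 0.1017]
tcp_rot: [1.536, 2.74, -0.0]
contact_force: [0.1, -0.2, -0.3]
grip_width: 0.0004
grip_force: 0.0
```

Emit:
apply_moves(commands=[[1,-0.014,0.03,0,-0.125],[1,0,0,0,0],[1,0,0,0,0],[1,0,0,0,0],[1,0,0,0,0]])

```text
clock: 14.9
position: [0.5977, -0.2137, 0.1017]
tcp_rot: [1.512, 2.754, -0.0]
contact_force: [-0.5, -0.7, -0.1]
grip_width: 0.0004
grip_force: 0.0
```

```bash
python3 - <<'E'
from h import *
st()
E
```

```text
t 14.9 p [ 0.5977 -0.2137  0.1017] yawy 32.5 az -84.9 r 0.0584 F [-0.5 -0.7 -0.1] q7 [ 0.56  0.96 -0.54  1.64  0.68  0.74  0.25]
```

Emit:
apply_moves(commands=[[1,-0.014,0.03,0,-0.125],[1,0,0,0,0],[1,0,0,0,0],[1,0,0,0,0],[1,0,0,0,0]])

```text
clock: 15.4
position: [0.5986, -0.2136, 0.1017]
tcp_rot: [-1.488, -2.767, 0.0]
contact_force: [0.4, 0.3, 0.0]
grip_width: 0.0004
grip_force: 0.3
```

Emit:
apply_moves(commands=[[1,-0.014,0.03,0,-0.125],[1,0,0,0,0],[1,0,0,0,0],[1,0,0,0,0],[1,0,0,0,0]])

```text
clock: 15.9
position: [0.5993, -0.2136, 0.1016]
tcp_rot: [-1.464, -2.779, 0.001]
contact_force: [-2.5, -0.4, 0.8]
grip_width: 0.0005
grip_force: 1.3
```

Emit:
apply_moves(commands=[[1,-0.014,0.03,0,-0.125],[1,0,0,0,0],[1,0,0,0,0],[1,0,0,0,0],[1,0,0,0,0]])

```text
clock: 16.4
position: [0.5995, -0.2139, 0.1015]
tcp_rot: [-1.439, -2.791, 0.003]
contact_force: [-4.4, -2.0, 2.9]
grip_width: 0.0008
grip_force: 2.6
```

```bash
python3 - <<'E'
from h import *
st()
E
```

```text
t 16.4 p [ 0.5995 -0.2139  0.1015] yawy 35.5 az -83.1 r 0.0588 F [-4.4 -2.   2.9] q7 [ 0.56  0.97 -0.56  1.63  0.69  0.75  0.3 ]
```

Emit:
apply_moves(commands=[[1,-0.014,0.03,0,-0.125],[1,0,0,0,0],[1,0,0,0,0],[1,0,0,0,0],[1,0,0,0,0]])

```text
clock: 16.9
position: [0.5997, -0.2141, 0.1014]
tcp_rot: [-1.414, -2.802, 0.005]
contact_force: [-5.8, -3.0, 3.0]
grip_width: 0.0002
grip_force: 3.4
```

Emit:
apply_moves(commands=[[1,-0.014,0.03,0,-0.125],[1,0,0,0,0],[1,0,0,0,0],[1,0,0,0,0],[1,0,0,0,0]])

```text
clock: 17.4
position: [0.5999, -0.2144, 0.1013]
tcp_rot: [-1.39, -2.813, 0.008]
contact_force: [-7.7, -3.8, 2.8]
grip_width: 0.0005
grip_force: 4.3
```

```bash
python3 - <<'E'
from h import *
st()
E
```

```text
t 17.4 p [ 0.5999 -0.2144  0.1013] yawy 37.4 az -82.8 r 0.0594 F [-7.7 -3.8  2.8] q7 [ 0.57  0.97 -0.57  1.62  0.7   0.76  0.33]
```

The stop is reached: about 8.5 N with no further travel. I'll back off and lift, and check the room between the lever and the first roller.

Emit:
apply_moves(commands=[[1,0,-0.15,0,0.25],[1,0,-0.3,0,0.25],[1,0,-0.3,0,0],[1,0,0,-0.9,0],[1,0,0,-0.9,0]])

```text
clock: 17.9
position: [0.5835, -0.2262, 0.1558]
tcp_rot: [-1.488, -2.766, 0.0]
contact_force: [0.6, 0.1, 0.1]
grip_width: 0.0003
grip_force: 0.0
```

Emit:
apply_moves(commands=[[1,0,-0.5,-0.9,0],[1,0,-0.9,-0.9,0],[1,0,-0.9,-0.3,0],[1,0,-0.9,0,0],[1,0,-0.9,0,0]])

```text
clock: 18.4
position: [0.481, -0.2945, 0.2195]
tcp_rot: [1.486, 2.765, 0.0]
contact_force: [0.3, 0.6, 0.6]
grip_width: 0.0005
grip_force: 0.0
```

```bash
python3 - <<'E'
from h import *
o=st()
f=arm.grab_frame("top"); crop(f,290,130,120,90,6,"pics/c5.png")
P=lambda u,v,z:pix2w(f,240+u/5,150+v/5,z)[:2]
# c1 readings
a,b=P(65,568,.065),P(730,365,.065); e=(a-b)/np.linalg.norm(a-b); n=np.array([e[1],-e[0]]); n*=np.sign(n[0])
print("y dir",e,"x dir",n, np.degrees(np.arctan2(n[1],n[0])))
for nm,q in(("edge",a),("hub",AX),("hubtop",P(511,257,.097)),("btn",P(184,372,.087)),("blackL z65",P(20,250,.065)),("blackR z65",P(580,95,.065)),("blackR z85",P(580,95,.085)),("greyR",P(630,115,.065)),("cornr",b)): print(nm,((q-a)@n).round(4),((q-a)@e).round(4))
E
```

```text
t 18.4 p [ 0.481  -0.2945  0.2195] yawy 33.5 az -128.7 r 0.1782 F [0.3 0.6 0.6] q7 [ 0.85  0.74 -0.66  1.79  0.59  0.83  0.48]
y dir [-0.2775      0.96072564] x dir [0.96072564 0.2775    ] 16.11105343824279
edge 0.0 0.0
hub 0.0814 -0.2456
hubtop 0.0801 -0.2468
btn 0.0735 -0.0828
blackL z65 0.1551 -0.0238
blackR z65 0.1473 -0.3099
blackR z85 0.1454 -0.305
greyR 0.1306 -0.3301
cornr -0.0 -0.3376
```

View pics/c5.png

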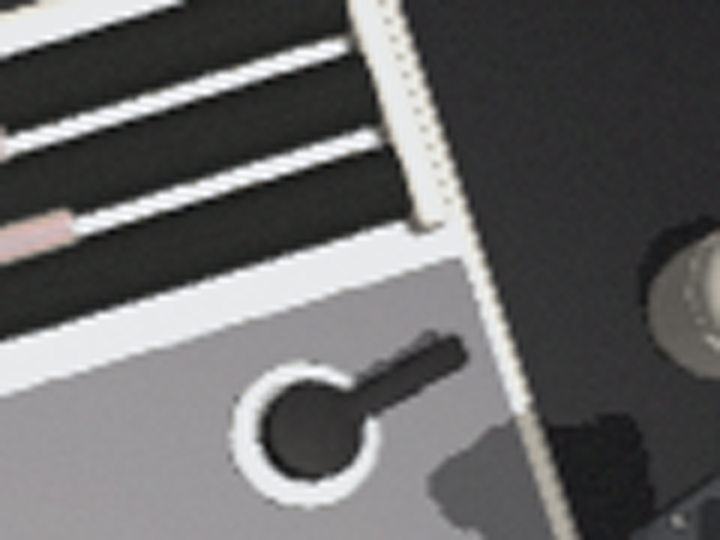

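The lever at the stop runs from the hub at (314,428) to the tip at (458,352), well clear of the roller edge. There's ample room for the fingers on its anticlockwise side.

```bash
python3 - <<'E'
from h import *
f=arm.grab_frame("top")
cv2.imwrite("pics/_stop.png",f["frame"])
h=pix2w(f,290+314/6,130+428/6,.097)[:2]; t=pix2w(f,290+458/6,130+352/6,.092)[:2]; d=t-h; a=np.arctan2(d[1],d[0]); print("lever deg",np.degrees(a),"yaw want",np.degrees(a)+90,h)
u=np.array([np.cos(a),np.sin(a)]);tt=np.array([-u[1],u[0]])
st([*(AX+.052*u+.029*tt),.2195])
E
```

```text
lever deg -63.135869842208024 yaw want 26.864130157791976 [ 0.59170361 -0.15731965]
t 18.5 p [ 0.4777 -0.2973  0.2185] yawy 33.2 az -129.0 r 0.1824 F [ 0.2 -0.8 -0.6] q7 [ 0.85  0.74 -0.66  1.79  0.6   0.83  0.48]
shift units [ 0.04  6.56 -0.06]
```

Emit:
apply_moves(commands=[[1,0,0.9,0,0],[1,0,0.95,0,0],[1,0,0.95,0,0],[1,0,0.95,0,0],[1,0,0.95,0,0]])

```text
clock: 19.0
position: [0.601, -0.2144, 0.2189]
tcp_rot: [1.486, 2.766, 0.002]
contact_force: [-0.9, -1.0, -0.9]
grip_width: 0.0006
grip_force: 0.0
```

Emit:
apply_moves(commands=[[1,0,0.95,0,0],[1,0,0.9,0,0],[1,0,0,0,0.8],[1,0,0,0,0],[1,0,0,0,0]])

```text
clock: 19.5
position: [0.6456, -0.1853, 0.2187]
tcp_rot: [1.636, 2.681, -0.0]
contact_force: [-0.2, -0.8, 0.6]
grip_width: 0.0004
grip_force: 0.0
```

```bash
cat >> h.py <<'E'
def lev(deg,side,z,r=.052):
    a=np.radians(deg);u=np.array([np.cos(a),np.sin(a)]);t=np.array([-u[1],u[0]]); st([*(AX+r*u+side*t),z])
E
python3 - <<'E'
from h import *
lev(-63.1,.029,.102)
E
```

```text
t 19.5 p [ 0.6456 -0.1853  0.2187] yawy 27.2 az -29.3 r 0.0609 F [-0.2 -0.8  0.6] q7 [ 0.51  0.86 -0.61  1.44  0.54  1.01  0.25]
shift units [-0.04 -0.16  3.89]
```

Emit:
apply_moves(commands=[[1,-0.04,-0.12,0,0],[1,0,0,0.8,0],[1,0,0,0.8,0],[1,0,0,0.8,0],[1,0,0,0.3,0]])

```text
clock: 20.0
position: [0.6409, -0.189, 0.1354]
tcp_rot: [-1.638, -2.677, 0.003]
contact_force: [-0.9, 0.3, -0.4]
grip_width: 0.0007
grip_force: 0.0
```

Emit:
apply_moves(commands=[[1,0,0,0.3,0],[1,0,0,0.3,0],[1,0,0,0.3,0],[1,0,0,0.25,0],[1,0,0,0,0]])

```text
clock: 20.5
position: [0.6423, -0.1879, 0.1023]
tcp_rot: [-1.639, -2.678, 0.001]
contact_force: [0.1, 0.3, -0.2]
grip_width: 0.0006
grip_force: 0.0
```

```bash
python3 - <<'E'
from h import *
lev(-63.1,.022,.102)
E
```

```text
t 20.5 p [ 0.6423 -0.1879  0.1023] yawy 27.1 az -33.1 r 0.0594 F [ 0.1  0.3 -0.2] q7 [ 0.49  0.99 -0.54  1.52  0.63  0.81  0.17]
shift units [-0.02 -0.26  0.01]
```

Emit:
apply_moves(commands=[[1,0,-0.08,0,0],[1,0,-0.08,0,0],[1,0,-0.08,0,0],[1,0,0,0,0],[1,0,0,0,0]])

```text
clock: 21.0
position: [0.6372, -0.1911, 0.1038]
tcp_rot: [1.639, 2.678, 0.002]
contact_force: [2.0, 1.1, 1.0]
grip_width: 0.0003
grip_force: 1.0
```

Emit:
apply_moves(commands=[[1,-0.028,-0.06,0,0.25],[1,-0.028,-0.06,0,0.25],[1,0,0,0,0],[1,0,0,0,0],[1,0,0,0,0]])

```text
clock: 21.5
position: [0.6361, -0.1932, 0.104]
tcp_rot: [1.732, 2.617, 0.006]
contact_force: [5.4, 1.4, 0.1]
grip_width: 0.0004
grip_force: 2.7
```

Emit:
apply_moves(commands=[[1,-0.028,-0.06,0,0.25],[1,-0.028,-0.06,0,0.25],[1,0,0,0,0],[1,0,0,0,0],[1,0,0,0,0]])

```text
clock: 22.0
position: [0.632, -0.1969, 0.1036]
tcp_rot: [1.822, 2.558, 0.002]
contact_force: [3.3, 1.3, 1.3]
grip_width: 0.0003
grip_force: 2.3
```

```bash
python3 - <<'E'
from h import *
st()
E
```

```text
t 22.0 p [ 0.632  -0.1969  0.1036] yawy 19.1 az -46.3 r 0.0572 F [3.3 1.3 1.3] q7 [ 0.49  0.98 -0.5   1.55  0.61  0.77  0.07]
```

Emit:
apply_moves(commands=[[1,-0.028,-0.06,0,0.25],[1,0,0,0,0],[1,0,0,0,0],[1,0,0,0,0],[1,0,0,0,0]])

```text
clock: 22.5
position: [0.6292, -0.1991, 0.1029]
tcp_rot: [-1.867, -2.525, 0.002]
contact_force: [1.8, 0.0, 2.0]
grip_width: 0.0003
grip_force: 0.9
```

Emit:
apply_moves(commands=[[1,-0.028,-0.06,0,0.25],[1,0,0,0,0],[1,0,0,0,0],[1,0,0,0,0],[1,0,0,0,0]])

```text
clock: 23.0
position: [0.6277, -0.2001, 0.1029]
tcp_rot: [-1.911, -2.492, 0.002]
contact_force: [-0.0, -0.3, -0.2]
grip_width: 0.0001
grip_force: 0.0
```

Emit:
apply_moves(commands=[[1,-0.028,-0.06,0,0.25],[1,0,0,0,0],[1,0,0,0,0],[1,0,0,0,0],[1,0,0,0,0]])

```text
clock: 23.5
position: [0.6269, -0.2012, 0.1033]
tcp_rot: [1.954, 2.46, -0.0]
contact_force: [-0.2, 0.1, -0.4]
grip_width: 0.0004
grip_force: 0.0
```

```bash
python3 - <<'E'
from h import *
st()
E
```

```text
t 23.5 p [ 0.6269 -0.2012  0.1033] yawy 13.1 az -53.0 r 0.0572 F [-0.2  0.1 -0.4] q7 [ 0.48  0.97 -0.47  1.56  0.58  0.76 -0.01]
```

Emit:
apply_moves(commands=[[1,-0.028,-0.06,0,0.25],[1,-0.028,-0.06,0,0.25],[1,-0.028,-0.06,0,0.25],[1,0,0,0,0],[1,0,0,0,0]])

```text
clock: 24.0
position: [0.622, -0.2048, 0.1033]
tcp_rot: [2.08, 2.354, -0.0]
contact_force: [-0.1, -0.9, -0.3]
grip_width: 0.0001
grip_force: 0.0
```

Emit:
apply_moves(commands=[[1,-0.028,-0.06,0,0.25],[1,-0.028,-0.06,0,0.25],[1,0,0,0,0],[1,0,0,0,0],[1,0,0,0,0]])

```text
clock: 24.5
position: [0.6187, -0.2067, 0.1033]
tcp_rot: [2.161, 2.28, 0.0]
contact_force: [-0.2, -0.2, -0.8]
grip_width: 0.0004
grip_force: 0.0
```

Emit:
apply_moves(commands=[[1,-0.028,-0.06,0,0.25],[1,-0.028,-0.06,0,0.25],[1,0,0,0,0],[1,0,0,0,0],[1,0,0,0,0]])

```text
clock: 25.0
position: [0.6152, -0.2085, 0.1033]
tcp_rot: [2.239, 2.203, 0.0]
contact_force: [1.5, -0.7, 0.0]
grip_width: 0.0003
grip_force: 0.2
```

```bash
python3 - <<'E'
from h import *
st()
E
```

```text
t 25.0 p [ 0.6152 -0.2085  0.1033] yawy -0.9 az -66.8 r 0.0577 F [ 1.5 -0.7  0. ] q7 [ 0.47  0.95 -0.41  1.59  0.52  0.71 -0.2 ]
```

Emit:
apply_moves(commands=[[1,-0.028,-0.06,0,0.25],[1,-0.028,-0.06,0,0.25],[1,-0.028,-0.06,0,0.25],[1,0,0,0,0],[1,0,0,0,0]])

```text
clock: 25.5
position: [0.6117, -0.2104, 0.1037]
tcp_rot: [2.351, 2.08, 0.006]
contact_force: [3.9, 0.3, -3.0]
grip_width: 0.0004
grip_force: 2.5
```

Emit:
apply_moves(commands=[[1,-0.028,-0.06,0,0.25],[1,0,0,0,0],[1,0,0,0,0],[1,0,0,0,0],[1,0,0,0,0]])

```text
clock: 26.0
position: [0.6098, -0.2109, 0.1036]
tcp_rot: [2.387, 2.038, 0.006]
contact_force: [5.7, 0.7, -2.9]
grip_width: 0.0006
grip_force: 2.4
```

Emit:
apply_moves(commands=[[1,-0.028,-0.06,0,0.25],[1,0,0,0,0],[1,0,0,0,0],[1,0,0,0,0],[1,0,0,0,0]])

```text
clock: 26.5
position: [0.6067, -0.2114, 0.1035]
tcp_rot: [2.422, 1.999, 0.003]
contact_force: [4.5, 2.0, -1.4]
grip_width: 0.0004
grip_force: 2.2
```

```bash
python3 - <<'E'
from h import *
st()
E
```

```text
t 26.5 p [ 0.6067 -0.2114  0.1035] yawy -10.9 az -75.8 r 0.0577 F [ 4.5  2.  -1.4] q7 [ 0.46  0.94 -0.36  1.62  0.47  0.67 -0.33]
```

Emit:
apply_moves(commands=[[1,-0.028,-0.06,0,0.25],[1,0,0,0,0],[1,0,0,0,0],[1,0,0,0,0],[1,0,0,0,0]])

```text
clock: 27.0
position: [0.6039, -0.2123, 0.1033]
tcp_rot: [-2.457, -1.957, -0.0]
contact_force: [3.4, 1.6, -0.1]
grip_width: 0.0008
grip_force: 1.4
```

Emit:
apply_moves(commands=[[1,-0.028,-0.06,0,0.25],[1,0,0,0,0],[1,0,0,0,0],[1,0,0,0,0],[1,0,0,0,0]])

```text
clock: 27.5
position: [0.6009, -0.2136, 0.1029]
tcp_rot: [-2.491, -1.913, 0.003]
contact_force: [0.2, -0.4, -0.7]
grip_width: 0.0001
grip_force: 0.1
```

```bash
python3 - <<'E'
from h import *
st()
E
```

```text
t 27.5 p [ 0.6009 -0.2136  0.1029] yawy -15.0 az -81.8 r 0.0587 F [ 0.2 -0.4 -0.7] q7 [ 0.45  0.93 -0.34  1.63  0.45  0.66 -0.39]
```

Emit:
apply_moves(commands=[[1,-0.028,-0.06,0,0.25],[1,-0.028,-0.06,0,0.25],[1,-0.028,-0.06,0,0.25],[1,-0.028,-0.06,0,0.25],[1,0,0,0,0]])

```text
clock: 28.0
position: [0.5935, -0.2139, 0.1032]
tcp_rot: [-2.62, -1.734, 0.001]
contact_force: [0.0, 0.1, -0.4]
grip_width: 0.0005
grip_force: 0.0
```

Emit:
apply_moves(commands=[[1,-0.028,-0.06,0,0.25],[1,0,0,0,0],[1,0,0,0,0],[1,0,0,0,0],[1,0,0,0,0]])

```text
clock: 28.5
position: [0.5921, -0.2139, 0.1032]
tcp_rot: [2.649, 1.689, 0.0]
contact_force: [-0.0, 1.0, 0.1]
grip_width: 0.0004
grip_force: 0.0
```

Emit:
apply_moves(commands=[[1,-0.028,-0.06,0,0.25],[1,0,0,0,0],[1,0,0,0,0],[1,0,0,0,0],[1,0,0,0,0]])

```text
clock: 29.0
position: [0.5901, -0.2139, 0.1033]
tcp_rot: [2.678, 1.643, 0.0]
contact_force: [-0.1, 0.1, -0.3]
grip_width: 0.0002
grip_force: 0.0
```

```bash
python3 - <<'E'
from h import *
st()
E
```

```text
t 29.0 p [ 0.5901 -0.2139  0.1033] yawy -26.9 az -92.3 r 0.0585 F [-0.1  0.1 -0.3] q7 [ 0.43  0.91 -0.28  1.67  0.39  0.62 -0.54]
```

Emit:
apply_moves(commands=[[1,-0.028,-0.06,0,0.25],[1,-0.028,-0.06,0,0.25],[1,0,0,0,0],[1,0,0,0,0],[1,0,0,0,0]])

```text
clock: 29.5
position: [0.5861, -0.2137, 0.1033]
tcp_rot: [2.733, 1.548, 0.0]
contact_force: [1.6, -0.0, -0.5]
grip_width: 0.0004
grip_force: 0.1
```

Emit:
apply_moves(commands=[[1,-0.028,-0.06,0,0.25],[1,-0.028,-0.06,0,0.25],[1,0,0,0,0],[1,0,0,0,0],[1,0,0,0,0]])

```text
clock: 30.0
position: [0.5839, -0.2139, 0.1036]
tcp_rot: [2.785, 1.448, 0.005]
contact_force: [5.1, -1.8, -1.7]
grip_width: 0.0007
grip_force: 2.3
```

Emit:
apply_moves(commands=[[1,-0.028,-0.06,0,0.25],[1,0,0,0,0],[1,0,0,0,0],[1,0,0,0,0],[1,0,0,0,0]])

```text
clock: 30.5
position: [0.5821, -0.2136, 0.1036]
tcp_rot: [2.809, 1.399, 0.005]
contact_force: [5.3, -2.6, -2.0]
grip_width: 0.0006
grip_force: 2.4
```

```bash
python3 - <<'E'
from h import *
st()
E
```

```text
t 30.5 p [ 0.5821 -0.2136  0.1036] yawy -37.0 az -100.1 r 0.059 F [ 5.3 -2.6 -2. ] q7 [ 0.41  0.9  -0.23  1.7   0.34  0.58 -0.67]
```

Emit:
apply_moves(commands=[[1,-0.028,-0.06,0,0.25],[1,0,0,0,0],[1,0,0,0,0],[1,0,0,0,0],[1,0,0,0,0]])

```text
clock: 31.0
position: [0.58, -0.213, 0.1035]
tcp_rot: [2.834, 1.351, 0.005]
contact_force: [5.0, -2.2, -3.6]
grip_width: 0.0001
grip_force: 2.3
```

Emit:
apply_moves(commands=[[1,-0.028,-0.06,0,0.25],[1,0,0,0,0],[1,0,0,0,0],[1,0,0,0,0],[1,0,0,0,0]])

```text
clock: 31.5
position: [0.5768, -0.2118, 0.1034]
tcp_rot: [2.858, 1.304, 0.002]
contact_force: [4.8, -0.9, -1.6]
grip_width: 0.0005
grip_force: 1.8
```

Emit:
apply_moves(commands=[[1,-0.028,-0.06,0,0.25],[1,0,0,0,0],[1,0,0,0,0],[1,0,0,0,0],[1,0,0,0,0]])

```text
clock: 32.0
position: [0.5738, -0.2115, 0.1032]
tcp_rot: [-2.88, -1.254, 0.002]
contact_force: [2.0, -0.5, 1.0]
grip_width: 0.0005
grip_force: 0.7
```

```bash
python3 - <<'E'
from h import *
st()
E
```

```text
t 32.0 p [ 0.5738 -0.2115  0.1032] yawy -42.9 az -108.4 r 0.059 F [ 2.  -0.5  1. ] q7 [ 0.39  0.89 -0.21  1.72  0.3   0.56 -0.75]
```

Emit:
apply_moves(commands=[[1,-0.028,-0.06,0,0.25],[1,0,0,0,0],[1,0,0,0,0],[1,0,0,0,0],[1,0,0,0,0]])

```text
clock: 32.5
position: [0.5719, -0.2109, 0.1031]
tcp_rot: [-2.901, -1.203, 0.002]
contact_force: [-0.2, 0.7, 0.7]
grip_width: 0.0004
grip_force: 0.2
```

Emit:
apply_moves(commands=[[1,-0.028,-0.06,0,0.25],[1,-0.028,-0.06,0,0.25],[1,-0.028,-0.06,0,0.25],[1,0,0,0,0],[1,0,0,0,0]])

```text
clock: 33.0
position: [0.5668, -0.2085, 0.1032]
tcp_rot: [-2.961, -1.051, 0.001]
contact_force: [-0.1, -1.0, -0.6]
grip_width: 0.0002
grip_force: 0.0
```

```bash
python3 - <<'E'
from h import *
st()
E
```

```text
t 33.0 p [ 0.5668 -0.2085  0.1032] yawy -50.9 az -115.8 r 0.0589 F [-0.1 -1.  -0.6] q7 [ 0.37  0.88 -0.17  1.75  0.26  0.53 -0.85]
```

Emit:
apply_moves(commands=[[1,-0.028,-0.06,0,0.25],[1,-0.028,-0.06,0,0.25],[1,0,0,0,0],[1,0,0,0,0],[1,0,0,0,0]])

```text
clock: 33.5
position: [0.5636, -0.2068, 0.1033]
tcp_rot: [2.996, 0.946, 0.0]
contact_force: [-0.5, -0.2, 0.6]
grip_width: 0.0001
grip_force: 0.0
```

Emit:
apply_moves(commands=[[1,-0.028,-0.06,0,0.25],[1,0,0,0,0],[1,0,0,0,0],[1,0,0,0,0],[1,0,0,0,0]])

```text
clock: 34.0
position: [0.5618, -0.2059, 0.1032]
tcp_rot: [3.012, 0.894, 0.0]
contact_force: [-0.4, 0.1, -0.3]
grip_width: 0.0005
grip_force: 0.0
```

Emit:
apply_moves(commands=[[1,-0.028,-0.06,0,0.25],[1,0,0,0,0],[1,0,0,0,0],[1,0,0,0,0],[1,0,0,0,0]])

```text
clock: 34.5
position: [0.5601, -0.2048, 0.1033]
tcp_rot: [3.027, 0.841, 0.0]
contact_force: [-0.5, -0.6, -0.2]
grip_width: 0.0003
grip_force: 0.0
```

```bash
python3 - <<'E'
from h import *
st()
E
```

```text
t 34.5 p [ 0.5601 -0.2048  0.1033] yawy -58.9 az -123.3 r 0.059 F [-0.5 -0.6 -0.2] q7 [ 0.35  0.87 -0.13  1.77  0.2   0.51 -0.94]
```

Emit:
apply_moves(commands=[[1,-0.028,-0.06,0,0.25],[1,0,0,0,0],[1,0,0,0,0],[1,0,0,0,0],[1,0,0,0,0]])

```text
clock: 35.0
position: [0.5585, -0.2037, 0.1032]
tcp_rot: [3.041, 0.788, 0.0]
contact_force: [0.1, 0.5, 0.1]
grip_width: 0.0008
grip_force: 0.0
```

Emit:
apply_moves(commands=[[1,-0.028,-0.06,0,0.25],[1,0,0,0,0],[1,0,0,0,0],[1,0,0,0,0],[1,0,0,0,0]])

```text
clock: 35.5
position: [0.5569, -0.2026, 0.1032]
tcp_rot: [3.054, 0.735, 0.0]
contact_force: [1.0, 0.4, 1.1]
grip_width: 0.0007
grip_force: 0.4
```

Emit:
apply_moves(commands=[[1,-0.028,-0.06,0,0.25],[1,0,0,0,0],[1,0,0,0,0],[1,0,0,0,0],[1,0,0,0,0]])

```text
clock: 36.0
position: [0.5558, -0.2019, 0.1034]
tcp_rot: [3.066, 0.681, 0.002]
contact_force: [3.9, -3.7, -1.8]
grip_width: 0.0008
grip_force: 2.4
```

```bash
python3 - <<'E'
from h import *
st()
E
```

```text
t 36.0 p [ 0.5558 -0.2019  0.1034] yawy -65.0 az -128.4 r 0.0592 F [ 3.9 -3.7 -1.8] q7 [ 0.33  0.87 -0.1   1.79  0.17  0.49 -1.02]
```

Emit:
apply_moves(commands=[[1,-0.028,-0.06,0,0.25],[1,-0.028,-0.06,0,0.25],[1,0,0,0,0],[1,0,0,0,0],[1,0,0,0,0]])

```text
clock: 36.5
position: [0.5527, -0.199, 0.1033]
tcp_rot: [3.088, 0.573, 0.002]
contact_force: [3.5, -4.5, -3.0]
grip_width: 0.0007
grip_force: 2.2
```

Emit:
apply_moves(commands=[[1,-0.028,-0.06,0,0.25],[1,0,0,0,0],[1,0,0,0,0],[1,0,0,0,0],[1,0,0,0,0]])

```text
clock: 37.0
position: [0.5512, -0.1974, 0.1033]
tcp_rot: [3.098, 0.52, 0.001]
contact_force: [3.3, -4.0, -2.6]
grip_width: 0.0008
grip_force: 2.1
```

```bash
python3 - <<'E'
from h import *
st()
E
```

```text
t 37.0 p [ 0.5512 -0.1974  0.1033] yawy -70.9 az -134.5 r 0.0588 F [ 3.3 -4.  -2.6] q7 [ 0.31  0.86 -0.07  1.81  0.12  0.47 -1.09]
```

Emit:
apply_moves(commands=[[1,-0.028,-0.06,0,0.25],[1,0,0,0,0],[1,0,0,0,0],[1,0,0,0,0],[1,0,0,0,0]])

```text
clock: 37.5
position: [0.5496, -0.1957, 0.1033]
tcp_rot: [-3.107, -0.467, -0.001]
contact_force: [3.3, -1.5, -0.7]
grip_width: 0.0006
grip_force: 1.6
```

Emit:
apply_moves(commands=[[1,-0.014,-0.03,0,0.125],[1,0,0,0,0],[1,0,0,0,0],[1,0,0,0,0],[1,0,0,0,0]])

```text
clock: 38.0
position: [0.5488, -0.195, 0.1033]
tcp_rot: [-3.111, -0.439, -0.0]
contact_force: [3.1, -1.6, 0.6]
grip_width: 0.0004
grip_force: 1.4
```

```bash
python3 - <<'E'
from h import *
st()
E
```

```text
t 38.0 p [ 0.5488 -0.195   0.1033] yawy -73.9 az -137.9 r 0.0589 F [ 3.1 -1.6  0.6] q7 [ 0.3   0.86 -0.06  1.82  0.1   0.46 -1.13]
```

Emit:
apply_moves(commands=[[1,-0.014,-0.03,0,0.125],[1,0,0,0,0],[1,0,0,0,0],[1,0,0,0,0],[1,0,0,0,0]])

```text
clock: 38.5
position: [0.548, -0.1943, 0.1032]
tcp_rot: [-3.114, -0.412, 0.0]
contact_force: [2.7, -2.1, 0.0]
grip_width: 0.0004
grip_force: 1.2
```

Emit:
apply_moves(commands=[[1,-0.014,-0.03,0,0.125],[1,0,0,0,0],[1,0,0,0,0],[1,0,0,0,0],[1,0,0,0,0]])

```text
clock: 39.0
position: [0.5473, -0.1935, 0.1032]
tcp_rot: [-3.118, -0.385, 0.001]
contact_force: [2.9, -1.4, 0.5]
grip_width: 0.0004
grip_force: 1.0
```

```bash
python3 - <<'E'
from h import *
st()
E
```

```text
t 39.0 p [ 0.5473 -0.1935  0.1032] yawy -75.9 az -139.9 r 0.0591 F [ 2.9 -1.4  0.5] q7 [ 0.29  0.86 -0.05  1.82  0.09  0.46 -1.15]
```

Emit:
apply_moves(commands=[[1,-0.02,-0.045,0,0.19],[1,0,0,0,0],[1,0,0,0,0],[1,0,0,0,0],[1,0,0,0,0]])

```text
clock: 39.5
position: [0.5461, -0.1923, 0.1031]
tcp_rot: [-3.122, -0.343, 0.002]
contact_force: [0.8, -0.8, -0.1]
grip_width: 0.0001
grip_force: 0.4
```

```bash
python3 - <<'E'
from h import *
st()
E
```

```text
t 39.5 p [ 0.5461 -0.1923  0.1031] yawy -77.5 az -141.6 r 0.0592 F [ 0.8 -0.8 -0.1] q7 [ 0.29  0.86 -0.05  1.83  0.08  0.46 -1.17]
```

Emit:
apply_moves(commands=[[1,-0.02,-0.045,0,0.19],[1,0,0,0,0],[1,0,0,0,0],[1,0,0,0,0],[1,0,0,0,0]])

```text
clock: 40.0
position: [0.5454, -0.1911, 0.1031]
tcp_rot: [-3.127, -0.302, 0.001]
contact_force: [0.3, -0.7, 0.8]
grip_width: 0.0007
grip_force: 0.2
```

Emit:
apply_moves(commands=[[1,-0.02,-0.045,0,0.19],[1,0,0,0,0],[1,0,0,0,0],[1,0,0,0,0],[1,0,0,0,0]])

```text
clock: 40.5
position: [0.5449, -0.19, 0.1032]
tcp_rot: [-3.131, -0.26, -0.0]
contact_force: [-0.8, 0.2, -0.4]
grip_width: 0.0009
grip_force: 0.0
```

Emit:
apply_moves(commands=[[1,0,0.2,0,0],[1,0,0.2,0,0],[1,0,0,-0.9,0],[1,0,0,-0.9,0],[1,0,0,-0.9,0]])

```text
clock: 41.0
position: [0.5466, -0.2028, 0.1851]
tcp_rot: [3.131, 0.259, -0.001]
contact_force: [0.0, 0.1, -0.7]
grip_width: 0.0007
grip_force: 0.0
```

Emit:
apply_moves(commands=[[1,-0.5,0.5,-0.8,0],[1,-0.8,0.9,-0.4,0],[1,-0.8,0.9,0,0],[1,-0.8,0.9,0,0],[1,0,0,0,0]])

```text
clock: 41.5
position: [0.4723, -0.318, 0.2205]
tcp_rot: [3.128, 0.243, -0.005]
contact_force: [-0.9, -0.6, -0.2]
grip_width: 0.0006
grip_force: 0.0
```

```bash
python3 - <<'E'
from h import *
st()
f=arm.grab_frame("top"); crop(f,270,150,120,90,6,"pics/c6.png")
E
```

```text
t 41.5 p [ 0.4723 -0.318   0.2205] yawy -81.1 az -126.5 r 0.2021 F [-0.9 -0.6 -0.2] q7 [ 0.55  0.67 -0.07  1.79  0.07  0.69 -0.98]
```

View pics/c6.png

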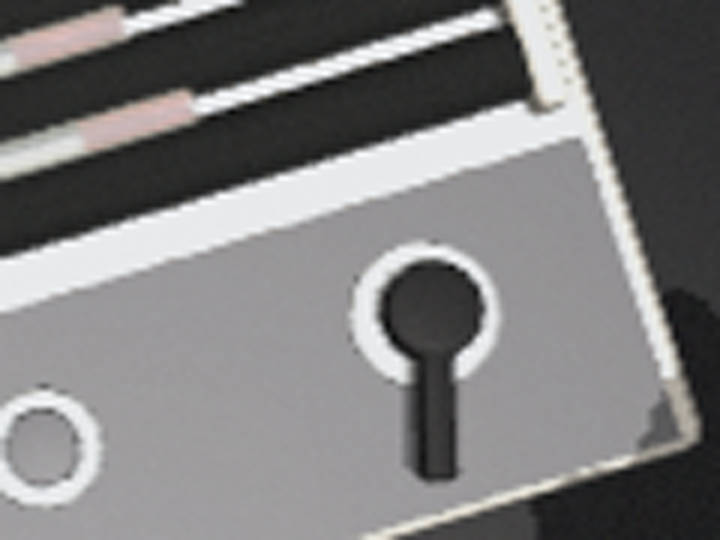

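The lever now points straight toward the robot: hub at (433,308), tip at (437,475). That's about 116° from the stop, which fits four clicks. Next is the button.

```bash
python3 - <<'E'
from h import *
f=arm.grab_frame("top")
print(pix2w(f,270+42/6,150+446/6,.087))
st([.5402,-.0005,.125])
E
```

```text
[ 0.53989166 -0.00180656  0.087     ]
t 41.6 p [ 0.4761 -0.3124  0.2203] yawy -80.7 az -126.6 r 0.1954 F [0.9 0.7 0.7] q7 [ 0.54  0.67 -0.07  1.79  0.07  0.69 -0.98]
shift units [ 3.79 -9.92  3.17]
```

Emit:
apply_moves(commands=[[1,0.38,-0.99,0,0],[1,0.38,-0.99,0,0],[1,0.38,-0.99,0,0],[1,0.38,-0.99,0,0],[1,0.38,-0.99,0,0]])

```text
clock: 42.1
position: [0.5095, -0.1522, 0.2202]
tcp_rot: [-3.13, -0.264, -0.001]
contact_force: [0.8, -0.2, 0.5]
grip_width: 0.0004
grip_force: 0.0
```

Emit:
apply_moves(commands=[[1,0.38,-0.99,0,0],[1,0.38,-0.99,0,0],[1,0.38,-0.99,0,0],[1,0.38,-0.99,0,0],[1,0.38,-0.99,0,0]])

```text
clock: 42.6
position: [0.5406, 0.004, 0.2202]
tcp_rot: [-3.129, -0.264, -0.0]
contact_force: [-0.2, -0.7, -0.3]
grip_width: 0.0003
grip_force: 0.0
```

Emit:
apply_moves(commands=[[1,0,0,0,0],[1,0,0,0.8,0],[1,0,0,0.8,0],[1,0,0,0.8,0],[1,0,0,0,0]])

```text
clock: 43.1
position: [0.5384, 0.0015, 0.1458]
tcp_rot: [-3.13, -0.262, 0.009]
contact_force: [-1.0, 1.2, -0.4]
grip_width: 0.0003
grip_force: 0.0
```

```bash
python3 - <<'E'
from h import *
st([.5402,-.0005,.112])
E
```

```text
t 43.1 p [0.5384 0.0015 0.1458] yawy -80.4 az 109.0 r 0.166 F [-1.   1.2 -0.4] q7 [-0.08  0.76 -0.01  1.93  0.01  0.46 -1.5 ]
shift units [0.05 0.08 1.13]
```

Emit:
apply_moves(commands=[[1,0.05,0.06,0.4,0],[1,0,0,0.4,0],[1,0,0,0.25,0],[1,0,0,0,0],[1,0,0,0,0]])

```text
clock: 43.6
position: [0.5421, -0.0008, 0.1168]
tcp_rot: [3.131, 0.26, 0.0]
contact_force: [0.5, 0.2, -0.1]
grip_width: 0.0005
grip_force: 0.0
```

Emit:
apply_moves(commands=[[1,0,0,0.07,0],[1,0,0,0.07,0],[1,0,0,0,0],[1,0,0,0,0],[1,0,0,0,0]])

```text
clock: 44.1
position: [0.5421, -0.0007, 0.1126]
tcp_rot: [3.131, 0.26, 0.0]
contact_force: [-0.2, 0.8, -0.2]
grip_width: 0.0006
grip_force: 0.0
```

```bash
python3 - <<'E'
from h import *
st([.5402,-.0005,.105])
E
```

```text
t 44.1 p [ 0.5421 -0.0007  0.1126] yawy -80.5 az 108.1 r 0.1628 F [-0.2  0.8 -0.2] q7 [-0.08  0.82 -0.01  1.94  0.01  0.39 -1.5 ]
shift units [-0.06 -0.02  0.25]
```

Emit:
apply_moves(commands=[[1,0,0,0.08,0],[1,0,0,0.08,0],[1,0,0,0.06,0],[1,0,0,0,0],[1,0,0,0,0]])

```text
clock: 44.6
position: [0.5422, -0.0008, 0.1064]
tcp_rot: [3.131, 0.26, 0.001]
contact_force: [-0.7, 0.6, 8.4]
grip_width: 0.0004
grip_force: 4.1
```

Emit:
apply_moves(commands=[[1,0,0,0.05,0],[1,0,0,0,0],[1,0,0,0,0],[1,0,0,0,0],[1,0,0,0,0]])

```text
clock: 45.1
position: [0.5422, -0.0008, 0.1062]
tcp_rot: [3.131, 0.26, 0.002]
contact_force: [-3.9, 0.8, 20.0]
grip_width: 0.0003
grip_force: 10.1
```

The button has bottomed out (20 N, no further travel). Releasing it and retreating.

Emit:
apply_moves(commands=[[1,0,0,-0.3,0],[1,0,0,-0.5,0],[1,0,0,-0.8,0],[1,0,0,-0.9,0],[1,0,0,-0.9,0]])

```text
clock: 45.6
position: [0.5417, -0.0008, 0.207]
tcp_rot: [3.131, 0.26, -0.002]
contact_force: [0.8, 0.2, -0.1]
grip_width: 0.0003
grip_force: 0.0
```

Emit:
apply_moves(commands=[[1,-0.9,0,-0.5,0],[1,-0.9,0,-0.5,0],[1,-0.9,0,0,0],[1,-0.7,0,0,0],[1,0,0,0,0]])

```text
clock: 46.1
position: [0.4382, -0.0183, 0.2363]
tcp_rot: [3.131, 0.259, -0.006]
contact_force: [0.5, -0.1, 0.8]
grip_width: 0.0005
grip_force: 0.0
```

```bash
python3 - <<'E'
from h import *
st()
f=arm.grab_frame("top"); cv2.imwrite("pics/end.png",cv2.resize(f["frame"],(800,600)))
E
```

```text
t 46.1 p [ 0.4382 -0.0183  0.2363] yawy -80.6 az 138.4 r 0.2065 F [ 0.5 -0.1  0.8] q7 [-0.06  0.5  -0.01  2.14  0.01  0.5  -1.48]
```

View pics/end.png

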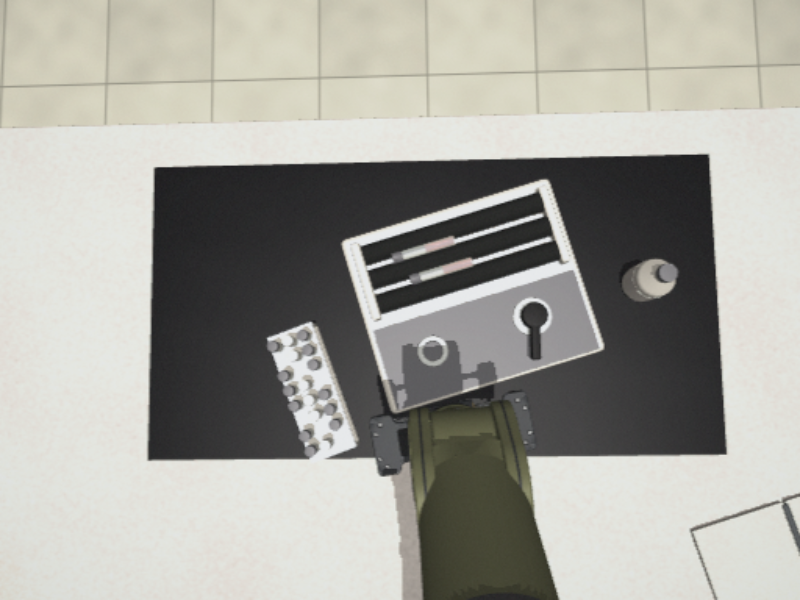

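The lever still rests where it was left, hub at (534,316) and tip at (535,355). The tubes, rack and bottle haven't moved and the arm is clear, so I'm handing in.

```bash
python3 -c "
from cell import arm
print(arm.job_done())"
```

```text
the job is handed in; nothing more can be done
None
```

The job is handed in at about 46 s: I turned the lever back to its anticlockwise stop, then four clicks clockwise, and it rests there. I then pressed the start button fully and released it, and the final picture shows the tubes, rack and bottle in place.

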